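# Clamp a square jar and unscrew its cap

## Task

Slide the straightedge of the jar clamp flush against the square glass jar, so that the jar stands square and snug between it and the fence. Then unscrew the tight cap anticlockwise without lifting or tipping the jar, stop turning once the threads let go, and lift the cap straight up. Finish while still holding the cap level in the gripper, a few centimetres (about 2 to 4) directly above the jar's mouth, with the jar still clamped square and the things around left alone.

Things in the scene. Friction and masses are not known exactly. Their poses are not given: they have to be found in the camera images.
- clamp: Jar clamp fixed to the worktop: wooden base 250x120 mm, 10 mm thick (x -135 to +115 mm), with an upright wooden fence (16 mm thick, 120 wide, top 60 mm above the worktop) across its +x end. Origin on the worktop, on the centre line, 90 mm from the fence's inner face; x = towards the fence, the way the straightedge closes; y across; z up.
- fence_face (a point): Centre of the fence's inner upright face, 90 mm along clamp x, 35 mm above the worktop; same axes as the clamp.
- straightedge_face (a point): Middle of the working face (the face that looks along clamp +x, towards the fence) of the straightedge: a steel bar 110 mm wide across the clamp, 12 mm thick, from 13 to 59 mm above the worktop. This point is 35 mm above the worktop; same axes as the clamp.
- straightedge_grip (a point): Grip point on the straightedge's upright wooden handle, 70 mm behind its working face (clamp -x), 80 mm above the worktop; clamp axes. Handle 24 mm along clamp x, 14 mm thick along clamp y, top at 95 mm: pinch the 14 mm thickness from above. A wooden foot (60 mm wide) round it reaches 31 mm above the worktop.
- straightedge (a joint): Slide of the straightedge along clamp +x towards the fence, m. Range 0 to 0.075; 0 is fully open (face 120 mm from the fence). It slides with about 8 N of friction and stays where it is left. With the 64 mm jar squared up against the fence and the straightedge flush on it, it reads 0.056.
- jar: Loose clear glass jar on the clamp's base plate between fence and straightedge, at first a little crooked and touching neither: square body 64x64 mm, 78 mm high, round neck above, about 0.5 kg. Origin at the centre of its underside; x, y square to its sides (x roughly along clamp x), z up. Unless clamped it turns along with the cap.
- jar_mouth (a point): Centre of the top of the jar's white inner seal, on the jar's axis 108 mm above its underside; jar axes. The cap's top plate rests on this.
- cap: Steel twist-off cap on the jar: 12-sided, 58 mm across flats (flat normals at 0, 30, 60.. deg in its frame), 26 mm high, 50 g. Origin: centre of its lower rim, 86 mm above the jar's underside, 8 mm above its shoulder; z up. Unscrews anticlockwise from above against 0.2 N m. Three lugs: free after 50 deg of turn, liftable until 98 deg, where the next threads catch; aim for 75 deg. Play 4 deg.
- seal (a joint): Angle of the jar's inner seal about the jar's axis, rad, 0 with the cap tight, growing anticlockwise up to 2.0. The cap drives it by a cross rib while it sits on the jar, so it shows how far the cap has been unscrewed (less the play, up to 0.08); it stays where it is when the cap is lifted.
- cap_rim (a point): Centre of the cap's lower rim (same point as the cap's origin); cap axes.
- spice_jar: Bystander: small spice jar with a ribbed yellow lid, 45x44x100 mm, standing. Origin at the centre of its underside, z up.
- bottle: Bystander: slim sauce bottle, diameter 48, height 183 mm. Origin at the centre of its underside, z up.
- mug: Bystander: white mug with a handle, 89x120x98 mm. Origin at the centre of its underside, z up.
- glass: Bystander: small waisted drinking glass, diameter 65, height 88 mm. Origin at the centre of its underside, z up.
- garlic: Bystander: garlic bulb, 56 mm. Origin at the centre of its underside, z up.
- tin: Bystander: food tin, diameter 75, height 58 mm. Origin at the centre of its underside, z up.

How it is judged:
On the way, in this order (a step that is already met when the one before it is completed fails the run):
1. The straightedge is flush against the jar and the jar square against the fence, cap still tight (value of joint straightedge between 0.053 and 0.06 m and angle between the x axis of jar and the x axis of clamp, either way round below 0.07 rad and x of jar in the frame of clamp above 0.0545 m and y of jar in the frame of clamp between -0.04 and 0.04 m and angle between jar's own z axis and vertical below 0.05 rad and z of cap_rim in the frame of jar below 0.09 m and value of joint seal below 0.2 rad), for 0.2 s.
2. The cap is unscrewed until its threads are free, still sitting on the clamped jar (value of joint straightedge between 0.053 and 0.06 m and angle between the x axis of jar and the x axis of clamp, either way round below 0.07 rad and x of jar in the frame of clamp above 0.0545 m and y of jar in the frame of clamp between -0.04 and 0.04 m and angle between jar's own z axis and vertical below 0.05 rad and z of cap_rim in the frame of jar below 0.09 m and value of joint seal above 0.76 rad), for 0.1 s.
At the end, for the whole second after the job is handed in: Gripper holds the cap still, level within 0.2 rad, rim 5 to 70 mm above the mouth, within 20 mm of its axis, off the jar; jar upright, square within 0.07 rad, on the fence and straightedge within about 3 mm; seal turned 0.76 to 1.7 rad (value of joint straightedge between 0.053 and 0.06 m and angle between the x axis of jar and the x axis of clamp, either way round below 0.07 rad and x of jar in the frame of clamp above 0.0545 m and y of jar in the frame of clamp between -0.04 and 0.04 m and angle between jar's own z axis and vertical below 0.05 rad and value of joint seal between 0.76 and 1.7 rad and z of cap_rim in the frame of jar_mouth between 0.005 and 0.07 m and horizontal distance between cap_rim and jar_mouth below 0.02 m and angle between cap's own z axis and vertical below 0.2 rad and contact force between cap and the fingers above 1 N and contact force between cap and jar below 0.1 N and linear speed of cap below 0.02 m/s); the arm keeps its last pose, push and grip.
It fails at once if The jar is lifted off the base plate by more than 8 mm (z of jar in the frame of clamp above 0.018 m).
It fails at once if The jar is tipped (angle between jar's own z axis and vertical above 0.2 rad).
It fails at once if The cap is twisted on past the release, under the next threads (value of joint seal above 1.7 rad).
It fails at once if A bystander is moved by more than 30 mm (distance of any of spice_jar, bottle, mug, glass, garlic, tin from where it was at the start of the episode above 0.03 m).
It also fails if it takes over 51 s, if anything falls off the work surface, if the arm or the gripper's body presses on something with over 40 N, if the wrist force passes 120 N, or if a joint passes its speed limit or range.

## Robot

A 6-joint arm with a two-finger parallel gripper is mounted at the origin on a cart in front of the work surface, level with it; the furniture and walls round the work are solid. World frame = base frame: x ahead of the robot, y to its left, z up, the work surface at z = 0. Lengths are in m, angles in rad, forces in N, time in s.
With the tool pointing down it reaches from about 0.4 to 0.825 m from the base axis. Payload 7 kg.
Tool frame: the origin (TCP) lies between the finger pads; the fingertips stand 8 mm ahead of it and the grasp point (between the pads) lies 11 mm behind it (arm.finger_overhang is the distance from the TCP to the fingertips, in m); z points along the fingers, y is the line along which they close (so a half turn about z gives the same grasp; the last joint's range is limited). The gripper opens to 88 mm and grips with 3 to 60 N. Pads are 19 mm wide; open, the fingers measure 130 mm over their backs; the gripper's body (78 mm by 193 mm) begins 47 mm behind the grasp point.
Start: joints at [-0.985, 0.359, 0.012, 0, -1.224, -0.288], TCP at [0.198, -0.645, 0.235] pointing down, gripper open.
Joint ranges: [-3.07, 3.07], [-1.43, 2.12], [-1.02, 1.25], [-3.03, 1.67], [-3.05, -0], [-3.03, 3.03]. Speed limits (rad/s): [2.39, 2.39, 3.01, 3.14, 3.14, 3.14].

## Interface

Orientations are given as [roll, pitch, yaw] about the fixed x, y, z axes, in that order (R = Rz(yaw) Ry(pitch) Rx(roll)).
In Python, from station import arm gives the robot as it stands.
- The arm moves only by the tool move_arm, never from a script. Its argument "rows" is text: rows parted by semicolons, each of 7 numbers parted by spaces: the turn, a rotation vector about the tool's x, y, z in degrees, then the shift along the tool's x, y, z in m, then the finger opening in m, from 0 to 0.0876. A call has 1 to 8 rows; each row shifts and turns the commanded pose from where the row before left it, along the tool's axes as they then stand; what a row does not reach is not made up. A row lasts 1/8 s, in which the tool goes at most 62.5 mm and 10.7 degrees, less where a joint would pass 70% of its speed; a pose out of reach is approached as far as the arm can. A call is refused whole if a number of a shift passes 0.0625 or a number of a turn 10.7, either way. A call with a gripper value outside its range is refused whole. The fingers move at their own pace and stop on an object; "squeeze" is the grip in N (left out, the last holds). Time passes only in rows, so rows that do not move let the fingers close. It gives the time, the measured TCP pose, the force, the opening and the grip force at its end, in the units of the state.
- arm.get_state(): the state, without advancing time (a new reading comes with each control period).
- arm.grab_frame(name): name is "scene" or "top" or "wrist"; returns (picture, depth): 420x560x3 uint8, blue, green, red; 420x560 float32, m along the optical axis (not along the pixel's ray), 0 where there is no reading.
- arm.camera_model(name): a dict with "mtx" (3x3 intrinsics, pixels), "k1" (the pictures are not rectified: a ray, as slopes to the right and down, at radius r is drawn at 1 + k1 r^2 times it, then the intrinsics apply), "camera_from_world" (4x4, takes a point from world to camera coordinates); the wrist camera has in their place "mount" (4x4, takes a point from camera to tool coordinates, whose origin is the TCP and whose axes are the flange's). Camera axes: x right, y down, z forward; pixel columns grow to the right and rows downward; lengths in m; the calibration is good to about 2 mm. A picture is of the moment at which its call begins: read the wrist's pose just before it. camera_model takes no time and is no camera call.
- arm.job_done(): hands the job in; it is judged then, once.
The state is a dict: "t": time; "q": joint angles; "qd": joint speeds; "joint_efforts": joint torques, N m; "eef_pos": TCP position; "ee_rot": TCP orientation; "force": force on the tool from outside, world axes, zero at the start; "moment": the same for the moment, N m; "width": finger opening in m; "gripper_force": force on a finger pad.
Only numpy, scipy, OpenCV 4.12 (cv2) and the standard library are available. Lean on these libraries where they do the work, as an engineer would, in place of code of your own. Each camera call takes 0.05 s, during which the arm holds its last target. There are 200 camera calls.

## Working session

There is one attempt and no reset: what is moved stays moved. The work goes in short steps, Python scripts to look and compute and a tool call to move; the robot and the scene stay as the last step left them, time stands still between calls to the robot, and variables do not carry over. Pictures are saved under pics/ and viewed, at most 10 in all, crops included, and the job is handed in when it is done.

Besides the shell and the picture viewer there is one more tool, called after "Call:" by a JSON object that holds its "fn" and its "kwargs", one argument or row to a line. move_arm: Moves the arm, as the interface text tells. Its arguments: {"type":"object","properties":{"rows":{"type":"string"},"squeeze":{"type":"number"}},"required":["rows"]}

```bash
ls; mkdir -p pics; cat > h.py <<'E'
import numpy as np,cv2
from station import arm
from scipy.spatial.transform import Rotation as R
def cw(name,st):
    m=arm.camera_model(name)
    if name=="wrist":
        T=np.eye(4);T[:3,:3]=R.from_euler('xyz',st['ee_rot']).as_matrix();T[:3,3]=st['eef_pos']
        return m,T@np.array(m['mount'])
    return m,np.linalg.inv(np.array(m['camera_from_world']))
def rays(m,px):
    K=np.array(m['mtx'],float);px=np.array(px,float).reshape(-1,2)
    n=(px-K[:2,2])/[K[0,0],K[1,1]]
    d=n.copy()
    for _ in range(20): d=n/(1+m['k1']*(d**2).sum(1,keepdims=True))
    return np.c_[d,np.ones(len(d))]
def onplane(name,st,px,z):
    m,T=cw(name,st);r=rays(m,px)@T[:3,:3].T;o=T[:3,3]
    return o+r*((z-o[2])/r[:,2])[:,None]
def cloud(name,st,depth):
    m,T=cw(name,st);h,w=depth.shape
    px=np.stack(np.meshgrid(np.arange(w),np.arange(h)),-1).reshape(-1,2)
    P=(rays(m,px)*depth.reshape(-1,1))@T[:3,:3].T+T[:3,3]
    P[depth.reshape(-1)==0]=np.nan
    return P.reshape(h,w,3)
E
python3 - <<'E'
from h import *
st=arm.get_state();print(st)
a,d=arm.grab_frame("top");b,e=arm.grab_frame("scene")
cv2.imwrite("pics/top.png",a);cv2.imwrite("pics/scene.png",b)
np.savez("f0.npz",a=a,d=d,b=b,e=e)
for n in("top","scene","wrist"):print(n,arm.camera_model(n))
E
```

```text
pics
{'t': 0.0, 'q': array([-9.84919812e-01,  3.59343194e-01,  1.10536936e-02, -3.38231445e-04,
       -1.22410704e+00, -2.88081464e-01]), 'qd': array([ 0.00031825,  0.00123721,  0.00040492,  0.00052387, -0.00032223,
        0.0014595 ]), 'joint_efforts': array([ 2.99754516e-03, -5.82716417e+01,  2.93052417e+01,  6.99702457e+00,
        6.89351640e-03, -1.69596965e-04]), 'eef_pos': array([ 0.1978695 , -0.64484235,  0.23365084]), 'ee_rot': array([ 3.13996804e+00, -1.49825236e-04, -2.84391266e+00]), 'force': array([-0.04834293, -0.23657768,  0.01865095]), 'moment': array([0.05265737, 0.00754861, 0.0001436 ]), 'gripper_force': 0.0, 'width': 0.087367923849363}
top {'mtx': array([[400.17614966,   0.        , 279.7203934 ],
       [  0.        , 400.17614966, 211.28151977],
       [  0.        ,   0.        ,   1.        ]]), 'k1': 0.02456586511406818, 'camera_from_world': array([[ 8.26855491e-02, -9.96575678e-01,  1.31304739e-04,
        -3.88232441e-02],
       [-9.71201464e-01, -8.06098000e-02, -2.24209223e-01,
         6.11721564e-01],
       [ 2.23452043e-01,  1.84113394e-02, -9.74541
[... 434 characters left out ...]
-0.85280919,  0.21081994],
       [ 0.40990816, -0.74811275, -0.52182622,  1.15920183],
       [ 0.        ,  0.        ,  0.        ,  1.        ]])}
wrist {'mtx': array([[289.19704678,   0.        , 277.2453083 ],
       [  0.        , 289.19704678, 209.20772462],
       [  0.        ,   0.        ,   1.        ]]), 'k1': -0.0010857915858648395, 'mount': array([[ 8.68669845e-04, -9.57612195e-01, -2.88059246e-01,
         7.90469078e-02],
       [ 9.99999581e-01,  7.49107415e-04,  5.25291543e-04,
         1.05111901e-03],
       [-2.87238270e-04, -2.88059582e-01,  9.57612445e-01,
        -1.50201528e-01],
       [ 0.00000000e+00,  0.00000000e+00,  0.00000000e+00,
         1.00000000e+00]])}
```

View pics/top.png

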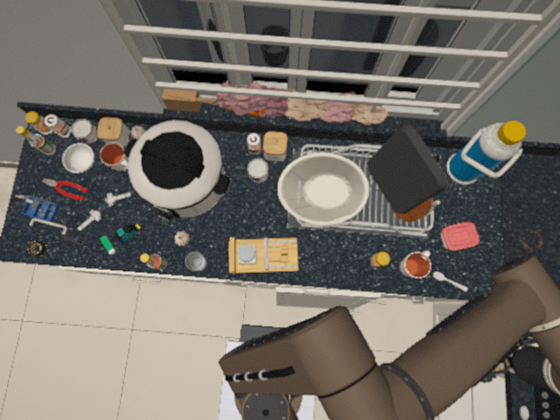

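View pics/scene.png

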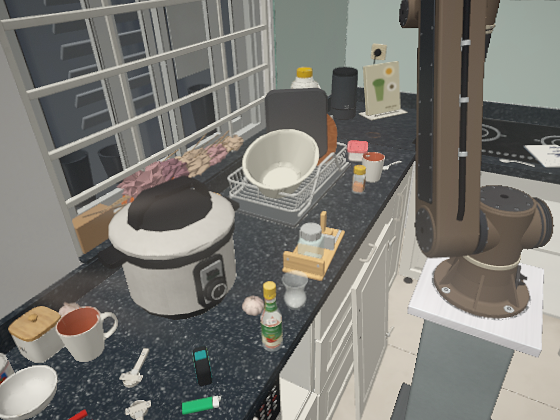

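The top view shows the clamp at about (263,255): fence at the left (233,255), jar with its cap at (246,254), handle near (284,255). The glass (195,261) and garlic (181,238) stand beyond the fence, and the bottle is at (152,261).

```bash
python3 - <<'E'
from h import *
f=np.load("f0.npz");st=arm.get_state()
P=cloud("top",st,f['d'])
for p in[(231,255),(246,254),(246,250),(266,252),(284,255),(270,254),(296,255),(195,261),(181,238),(258,168),(380,260),(152,261)]:print(p,P[p[1],p[0]].round(3))
hsv=cv2.cvtColor(f['a'],cv2.COLOR_BGR2HSV)
m=cv2.inRange(hsv,(8,90,90),(30,255,255));m[:,:225]=0;m[:,305:]=0;m[:230]=0;m[280:]=0
c=max(cv2.findContours(m,0,2)[0],key=cv2.contourArea)
bx=cv2.boxPoints(cv2.minAreaRect(c));print(bx);print(onplane("top",st,bx,0.01).round(3))
cv2.imwrite("pics/c.png",np.hstack([cv2.resize(f['a'][225:285,215:315],None,fx=4,fy=4,interpolation=2),cv2.resize(f['b'][200:290,270:360],(240,240),interpolation=2)]))
E
```

```text
(231, 255) [0.443 0.171 0.059]
(246, 254) [0.444 0.112 0.123]
(246, 250) [0.458 0.114 0.118]
(266, 252) [0.463 0.048 0.061]
(284, 255) [ 0.46  -0.016  0.045]
(270, 254) [0.461 0.034 0.031]
(296, 255) [ 0.468 -0.06   0.006]
(195, 261) [0.416 0.305 0.01 ]
(181, 238) [0.49  0.357 0.049]
(258, 168) [0.775 0.107 0.055]
(380, 260) [ 0.465 -0.346  0.094]
(152, 261) [0.394 0.42  0.135]
[[228. 237.]
 [298. 237.]
 [298. 273.]
 [228. 273.]]
[[ 0.513  0.195  0.01 ]
 [ 0.535 -0.062  0.01 ]
 [ 0.403 -0.072  0.01 ]
 [ 0.383  0.181  0.01 ]]
```

View pics/c.png

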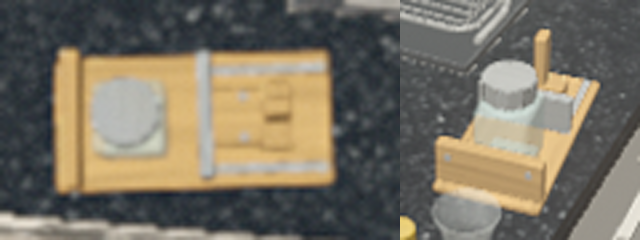

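```bash
cat >> h.py <<'E'
def plan(p,yaw,n,st=None):
    "shifts in tool axes for n equal rows to world p, yaw (deg), tool down"
    st=st or arm.get_state();M=R.from_euler('xyz',st['ee_rot']);T=R.from_euler('xyz',[np.pi,0,np.radians(yaw)])
    rv=(M.inv()*T).as_rotvec(degrees=True);dp=(np.array(p)-st['eef_pos'])/n
    for i in range(n):
        A=M*R.from_rotvec(rv*i/n,degrees=True);print(rv.round(2)/n,A.inv().apply(dp).round(4))
E
python3 - <<'E'
from h import *
plan([0.45,0.04,0.30],-85,16)
E
```

```text
[ 5.00000e-03  3.12500e-03 -4.87125e+00] [-0.0276  0.0363 -0.0041]
[ 5.00000e-03  3.12500e-03 -4.87125e+00] [-0.0306  0.0338 -0.0041]
[ 5.00000e-03  3.12500e-03 -4.87125e+00] [-0.0334  0.0311 -0.0041]
[ 5.00000e-03  3.12500e-03 -4.87125e+00] [-0.0359  0.0282 -0.0041]
[ 5.00000e-03  3.12500e-03 -4.87125e+00] [-0.0381  0.025  -0.0041]
[ 5.00000e-03  3.12500e-03 -4.87125e+00] [-0.0401  0.0217 -0.0041]
[ 5.00000e-03  3.12500e-03 -4.87125e+00] [-0.0418  0.0182 -0.0041]
[ 5.00000e-03  3.12500e-03 -4.87125e+00] [-0.0432  0.0146 -0.0041]
[ 5.00000e-03  3.12500e-03 -4.87125e+00] [-0.0443  0.0109 -0.0041]
[ 5.00000e-03  3.12500e-03 -4.87125e+00] [-0.0451  0.0071 -0.0041]
[ 5.00000e-03  3.12500e-03 -4.87125e+00] [-0.0455  0.0032 -0.0041]
[ 5.00000e-03  3.12500e-03 -4.87125e+00] [-0.0456 -0.0007 -0.0041]
[ 5.00000e-03  3.12500e-03 -4.87125e+00] [-0.0454 -0.0045 -0.0041]
[ 5.00000e-03  3.12500e-03 -4.87125e+00] [-0.0448 -0.0084 -0.0041]
[ 5.00000e-03  3.12500e-03 -4.87125e+00] [-0.044  -0.0122 -0.0041]
[ 5.00000e-03  3.12500e-03 -4.87125e+00] [-0.0428 -0.0159 -0.0041]
```

Call:
{"fn": "move_arm", "kwargs": {
  "rows": "0 0 -4.87 -0.028 0.036 -0.004 0.0876;0 0 -4.87 -0.031 0.034 -0.004 0.0876;0 0 -4.87 -0.033 0.031 -0.004 0.0876;0 0 -4.87 -0.036 0.028 -0.004 0.0876;0 0 -4.87 -0.038 0.025 -0.004 0.0876;0 0 -4.87 -0.040 0.022 -0.004 0.0876;0 0 -4.87 -0.042 0.018 -0.004 0.0876;0 0 -4.87 -0.043 0.015 -0.004 0.0876"
}}

```text
t: 1.1
eef_pos: [0.3242, -0.3014, 0.2665]
ee_rot: [3.141, 0.0, -2.161]
force: [0.2, 0.6, -0.0]
width: 0.0874
gripper_force: 0.0
```

Call:
{"fn": "move_arm", "kwargs": {
  "rows": "0 0 -4.87 -0.044 0.011 -0.004 0.0876;0 0 -4.87 -0.045 0.007 -0.004 0.0876;0 0 -4.87 -0.045 0.003 -0.004 0.0876;0 0 -4.87 -0.046 -0.001 -0.004 0.0876;0 0 -4.87 -0.045 -0.005 -0.004 0.0876;0 0 -4.87 -0.045 -0.008 -0.004 0.0876;0 0 -4.87 -0.044 -0.012 -0.004 0.0876;0 0 -4.87 -0.043 -0.016 -0.004 0.0876"
}}

```text
t: 2.1
eef_pos: [0.4503, 0.0405, 0.2986]
ee_rot: [3.142, 0.0, -1.481]
force: [0.8, -0.6, 0.7]
width: 0.0879
gripper_force: 0.0
```

Call:
{"fn": "move_arm", "kwargs": {
  "rows": "0 0 0 0 0 0 0.0876;0 0 0 0 0 0 0.0876"
}}

```text
t: 2.35
eef_pos: [0.4499, 0.039, 0.2982]
ee_rot: [3.141, -0.0, -1.484]
force: [0.5, -0.7, -0.3]
width: 0.0876
gripper_force: 0.0
```

```bash
python3 - <<'E'
from h import *
st=arm.get_state();print(st['eef_pos'],np.degrees(st['ee_rot']),st['qd'].round(3))
a,d=arm.grab_frame("wrist")
cv2.imwrite("pics/w1.png",a);np.savez("f1.npz",a=a,d=d,p=st['eef_pos'],r=st['ee_rot'])
E
```

```text
[0.44990357 0.0389775  0.29816613] [ 1.79942576e+02 -1.60264667e-02 -8.50098967e+01] [-0.019 -0.011 -0.006  0.001 -0.002 -0.   ]
```

View pics/w1.png

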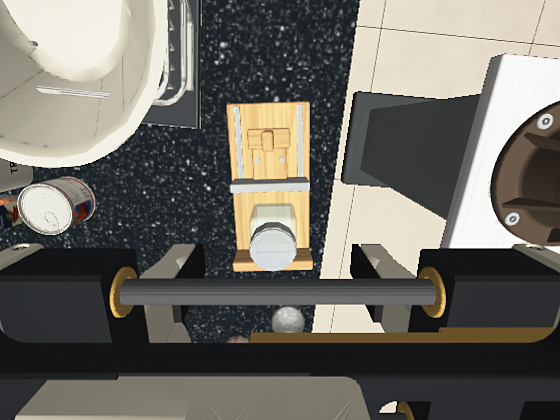

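The wrist view shows the straightedge bar along (232,186)-(308,183), handle top near (266,140), cap near (273,248), and fence top along the bottom (235,268)-(312,262).

```bash
python3 - <<'E'
from h import *
f=np.load("f1.npz");st=dict(eef_pos=f['p'],ee_rot=f['r'])
P=cloud("wrist",st,f['d']);z=P[...,2]
ys,xs=np.mgrid[:420,:560];roi=(xs>220)&(xs<320)&(ys>95)&(ys<275)
def rep(n,m):
    Q=P[m];r=cv2.minAreaRect(Q[:,:2].astype(np.float32)*1000)
    print(n,m.sum(),'z',np.median(Q[:,2]).round(4),'mean',Q.mean(0).round(4),'rect',np.round(r,1) if 0 else r)
    return Q
rep('handle',roi&(z>.088)&(z<.1)&(ys<170))
bar=rep('bar',roi&(z>.055)&(z<.063)&(ys>165)&(ys<200))
fen=rep('fence',roi&(z>.055)&(z<.063)&(ys>230))
cap=rep('cap',roi&(z>.115)&(z<.13))
base=rep('base',roi&(z>.006)&(z<.014))
for Q in(bar,fen):
    v=np.linalg.svd(Q[:,:2]-Q[:,:2].mean(0))[2][0];print(np.degrees(np.arctan2(v[1],v[0])))
cv2.imwrite("pics/w1c.png",cv2.resize(f['a'][95:275,220:320],None,fx=3.3,fy=3.3,interpolation=2))
E
```

```text
handle 233 z 0.0948 mean [ 0.4654 -0.0154  0.0946] rect ((465.4396667480469, -15.270951271057129), (13.715535163879395, 23.719154357910156), 8.245648384094238)
bar 711 z 0.0591 mean [0.4579 0.0479 0.059 ] rect ((458.2210693359375, 48.490966796875), (109.10336303710938, 12.414414405822754), 6.8138933181762695)
fence 517 z 0.0599 mean [0.4453 0.1667 0.0597] rect ((444.3406677246094, 166.90707397460938), (118.9159164428711, 16.811141967773438), 7.021172046661377)
cap 1649 z 0.1225 mean [0.4475 0.1107 0.1222] rect ((447.1346435546875, 112.71549987792969), (57.504791259765625, 57.375274658203125), 4.527711391448975)
base 6393 z 0.0103 mean [0.4607 0.0223 0.0104] rect ((458.11260986328125, 48.956138610839844), (119.80764770507812, 227.10940551757812), 6.891674995422363)
6.781633177961957
6.709221611938992
```

View pics/w1c.png

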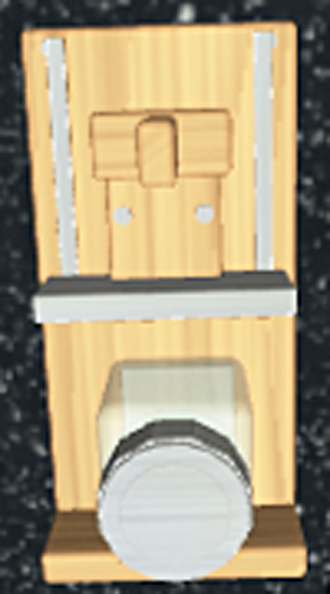

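```bash
python3 - <<'E'
from h import *
plan([0.4654,-0.0153,0.069],-83.1,8)
E
```

```text
[ 0.005   -0.00125 -0.245  ] [ 0.0069 -0.0014  0.0287]
[ 0.005   -0.00125 -0.245  ] [ 0.0069 -0.0013  0.0287]
[ 0.005   -0.00125 -0.245  ] [ 0.0069 -0.0013  0.0287]
[ 0.005   -0.00125 -0.245  ] [ 0.0069 -0.0013  0.0287]
[ 0.005   -0.00125 -0.245  ] [ 0.0069 -0.0013  0.0287]
[ 0.005   -0.00125 -0.245  ] [ 0.0069 -0.0012  0.0287]
[ 0.005   -0.00125 -0.245  ] [ 0.0069 -0.0012  0.0287]
[ 0.005   -0.00125 -0.245  ] [ 0.0069 -0.0012  0.0287]
```

Lateral first, then descent.

Call:
{"fn": "move_arm", "kwargs": {
  "rows": "0 0 -1 0.0275 -0.005 0.01 0.0876;0 0 -1 0.0275 -0.005 0.03 0.0876;0 0 0 0 0 0.045 0.0876;0 0 0 0 0 0.045 0.06;0 0 0 0 0 0.04 0.06;0 0 0 0 0 0.035 0.06;0 0 0 0 0 0.024 0.06;0 0 0 0 0 0 0.06"
}}

```text
t: 3.4
eef_pos: [0.4639, -0.0161, 0.0683]
ee_rot: [3.138, -0.001, -1.451]
force: [0.0, 0.2, 0.6]
width: 0.0602
gripper_force: 0.0
```

```bash
python3 - <<'E'
from h import *
st=arm.get_state();print(st['force'],st['width'])
plan([0.4654,-0.0153,0.069],-83.1,1)
E
```

```text
[0.0023025  0.20508996 0.61221228] 0.0601786596366115
[ 0.21 -0.05 -0.03] [-0.0007 -0.0015 -0.0007]
```

Call:
{"fn": "move_arm", "kwargs": {
  "rows": "0 0 0 0 -0.0015 0 0.02;0 0 0 0 0 0 0;0 0 0 0 0 0 0;0 0 0 0 0 0 0;0 0 0 0 0 0 0",
  "squeeze": 30
}}

```text
t: 4.03
eef_pos: [0.4671, -0.0145, 0.0697]
ee_rot: [-3.141, 0.0, -1.449]
force: [0.3, 0.9, 0.9]
width: 0.0159
gripper_force: 0.0
```

Call:
{"fn": "move_arm", "kwargs": {
  "rows": "0 0 0 0 0 0 0;0 0 0 0 0 0 0;0 0 0 0 0 0 0"
}}

```text
t: 4.4
eef_pos: [0.467, -0.0145, 0.0697]
ee_rot: [-3.142, 0.0, -1.449]
force: [-1.9, 0.4, 5.2]
width: 0.0135
gripper_force: 30.0
```

Call:
{"fn": "move_arm", "kwargs": {
  "rows": "0 0 0 -0.005 0 0 0;0 0 0 -0.006 0 0 0;0 0 0 -0.006 0 0 0;0 0 0 -0.006 0 0 0;0 0 0 -0.005 0 0 0;0 0 0 -0.004 0 0 0;0 0 0 0 0 0 0"
}}

```text
t: 5.28
eef_pos: [0.4634, 0.0165, 0.0697]
ee_rot: [-3.142, -0.001, -1.449]
force: [2.3, -8.1, 2.5]
width: 0.0134
gripper_force: 30.0
```

Call:
{"fn": "move_arm", "kwargs": {
  "rows": "0 0 0 -0.003 0 0 0;0 0 0 -0.003 0 0 0;0 0 0 0 0 0 0"
}}

```text
t: 5.65
eef_pos: [0.4627, 0.0222, 0.0697]
ee_rot: [-3.141, -0.002, -1.449]
force: [1.9, -7.8, 1.6]
width: 0.0139
gripper_force: 30.0
```

Call:
{"fn": "move_arm", "kwargs": {
  "rows": "0 0 0 -0.002 0 0 0;0 0 0 0 0 0 0"
}}

```text
t: 5.9
eef_pos: [0.4625, 0.024, 0.0697]
ee_rot: [-3.142, -0.002, -1.449]
force: [3.8, -8.8, 2.0]
width: 0.0136
gripper_force: 30.0
```

Call:
{"fn": "move_arm", "kwargs": {
  "rows": "0 0 0 -0.0015 0 0 0;0 0 0 0 0 0 0"
}}

```text
t: 6.15
eef_pos: [0.4624, 0.0255, 0.0697]
ee_rot: [-3.142, -0.002, -1.449]
force: [3.7, -10.9, 1.5]
width: 0.014
gripper_force: 30.0
```

Call:
{"fn": "move_arm", "kwargs": {
  "rows": "0 0 0 -0.0015 0 0 0;0 0 0 0 0 0 0"
}}

```text
t: 6.4
eef_pos: [0.4621, 0.0269, 0.0697]
ee_rot: [3.142, -0.002, -1.449]
force: [3.3, -10.1, 2.2]
width: 0.0138
gripper_force: 30.0
```

Call:
{"fn": "move_arm", "kwargs": {
  "rows": "0 0 0 -0.0015 0 0 0;0 0 0 0 0 0 0"
}}

```text
t: 6.65
eef_pos: [0.4621, 0.0273, 0.0697]
ee_rot: [3.141, -0.003, -1.448]
force: [8.1, -19.3, 0.4]
width: 0.0139
gripper_force: 30.0
```

Call:
{"fn": "move_arm", "kwargs": {
  "rows": "0 0 0 -0.0015 0 0 0;0 0 0 0 0 0 0"
}}

```text
t: 6.9
eef_pos: [0.462, 0.0275, 0.0697]
ee_rot: [3.141, -0.005, -1.448]
force: [13.8, -29.3, -1.8]
width: 0.0139
gripper_force: 30.0
```

Call:
{"fn": "move_arm", "kwargs": {
  "rows": "0 0 0 0 0 0 0.05;0 0 0 0 0 0 0.06;0 0 0 0 0 0 0.06"
}}

```text
t: 7.28
eef_pos: [0.4614, 0.0314, 0.0695]
ee_rot: [3.142, 0.0, -1.449]
force: [0.5, 0.1, 0.6]
width: 0.0385
gripper_force: 0.0
```

Call:
{"fn": "move_arm", "kwargs": {
  "rows": "0 0 0 0 0 -0.03 0.0876;0 0 0 0 0 -0.05 0.0876;0 0 0 0 0 -0.05 0.0876;0 0 0 0.005 0 -0.03 0.0876;0 0 0 0 0 0 0.0876;0 0 0 0 0 0 0.0876"
}}

```text
t: 8.02
eef_pos: [0.4616, 0.0263, 0.229]
ee_rot: [3.141, 0.0, -1.449]
force: [-0.1, -0.1, -1.1]
width: 0.0874
gripper_force: 0.0
```

```bash
python3 - <<'E'
from h import *
st=arm.get_state();print(st['eef_pos'],np.degrees(st['ee_rot']),st['q'])
a,d=arm.grab_frame("wrist")
np.savez("f2.npz",a=a,d=d,p=st['eef_pos'],r=st['ee_rot'])
P=cloud("wrist",st,d);z=P[...,2];ok=(abs(P[...,0]-.455)<.08)&(P[...,1]>-.1)&(P[...,1]<.2)
def rep(n,m):
    Q=P[m];print(n,m.sum(),np.median(Q[:,2]).round(4),cv2.minAreaRect(Q[:,:2].astype(np.float32)*1000))
rep('handle',ok&(z>.088)&(z<.1)&(P[...,1]<.05))
rep('bar',ok&(z>.055)&(z<.063)&(P[...,1]<.11))
rep('fence',ok&(z>.055)&(z<.063)&(P[...,1]>.14))
m=ok&(z>.118)&(z<.13);rep('cap',m)
c=max(cv2.findContours(m.astype(np.uint8),0,1)[0],key=cv2.contourArea)
(ex,ey),_=cv2.minEnclosingCircle(c);print(ex,ey)
x0,y0=int(ex)-80,int(ey)-110
cv2.imwrite("pics/w2c.png",cv2.resize(a[max(y0,0):y0+190,x0:x0+160],None,fx=3.1,fy=3.1,interpolation=2));print(x0,y0)
E
```

```text
[0.46155343 0.02629917 0.22898586] [ 1.79963260e+02  1.64418616e-02 -8.30071308e+01] [ 4.84293327e-01  5.51885640e-03 -4.43568710e-01 -5.49997694e-04
 -1.12220675e+00 -3.62005988e-01]
handle 309 0.0948 ((461.0072326660156, 25.813257217407227), (13.397614479064941, 23.037429809570312), 7.144663333892822)
bar 1039 0.059 ((462.77142333984375, 78.15259552001953), (94.48616027832031, 99.27674102783203), 41.544517517089844)
fence 53 0.0599 ((443.0224304199219, 173.14385986328125), (116.9413070678711, 3.142937660217285), 6.650073528289795)
cap 940 0.1225 ((448.0951232910156, 128.31289672851562), (51.025291442871094, 57.008522033691406), 37.88387680053711)
279.0 306.5
199 196
```

View pics/w2c.png

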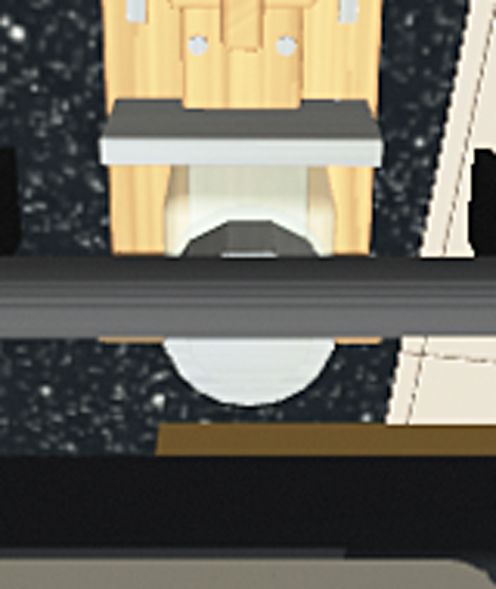

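The bar is flush along the jar's flat side (crop row ~150, parallel to the jar), but the gripper rod hides the cap. I'll back off to see the cap.

Call:
{"fn": "move_arm", "kwargs": {
  "rows": "0 0 0 0.04 0 -0.02 0.0876;0 0 0 0.04 0 -0.02 0.0876;0 0 0 0 0 0 0.0876;0 0 0 0 0 0 0.0876"
}}

```text
t: 8.57
eef_pos: [0.4712, -0.0532, 0.2683]
ee_rot: [3.139, 0.0, -1.45]
force: [-0.1, 0.3, 0.4]
width: 0.088
gripper_force: 0.0
```

```bash
python3 - <<'E'
from h import *
st=arm.get_state();print(st['eef_pos'],np.degrees(st['ee_rot']))
a,d=arm.grab_frame("wrist")
np.savez("f3.npz",a=a,d=d,p=st['eef_pos'],r=st['ee_rot'])
P=cloud("wrist",st,d);z=P[...,2];ok=(abs(P[...,0]-.455)<.08)&(P[...,1]>-.1)&(P[...,1]<.2)
def rep(n,m):
    Q=P[m];print(n,m.sum(),np.median(Q[:,2]).round(4),cv2.minAreaRect(Q[:,:2].astype(np.float32)*1000))
rep('handle',ok&(z>.088)&(z<.1)&(P[...,1]<.05))
rep('bar',ok&(z>.055)&(z<.0605)&(P[...,1]<.1)&(P[...,1]>.06))
rep('fence',ok&(z>.055)&(z<.063)&(P[...,1]>.14))
m=ok&(z>.119)&(z<.126);rep('cap',m)
c=max(cv2.findContours(m.astype(np.uint8),0,1)[0],key=cv2.contourArea)
q=onplane("wrist",st,c.reshape(-1,2),.122)[:,:2]*1000
o,r=cv2.minEnclosingCircle(q.astype(np.float32));print(o,r)
# flat orientation: support width over angle (mod 30)
H=cv2.convexHull(q.astype(np.float32))[:,0]
for t in range(0,30,2):
    w=[np.ptp(H@[np.cos(x),np.sin(x)]) for x in np.radians(np.arange(t,180,30))];print(t,np.mean(w).round(2),end='; ')
(ex,ey),_=cv2.minEnclosingCircle(c);x0,y0=int(ex)-70,int(ey)-60
cv2.imwrite("pics/w3c.png",cv2.resize(a[y0:y0+120,x0:x0+140],None,fx=5,fy=5,interpolation=2));print(x0,y0)
E
```

```text
[ 0.47117786 -0.05319694  0.26825561] [ 1.79875501e+02  8.29590796e-03 -8.30661349e+01]
handle 215 0.0948 ((460.8082580566406, 25.14337158203125), (13.695768356323242, 22.411714553833008), 7.139653205871582)
bar 0 nan ((0.0, 0.0), (0.0, 0.0), 0.0)
fence 281 0.0596 ((443.5552062988281, 166.50860595703125), (117.70323944091797, 16.62078094482422), 6.748625755310059)
cap 402 0.1222 ((447.4144592285156, 107.18267822265625), (51.9210205078125, 18.094179153442383), 5.5046281814575195)
(446.8065490722656, 114.72685241699219) 25.798974990844727
0 38.13; 2 38.0; 4 37.87; 6 37.74; 8 37.77; 10 37.93; 12 38.04; 14 38.11; 16 38.15; 18 38.24; 20 38.31; 22 38.35; 24 38.36; 26 38.31; 28 38.22; 209 271
  return _methods._mean(a, axis=axis, dtype=dtype,
  ret = ret.dtype.type(ret / rcount)
```

View pics/w3c.png

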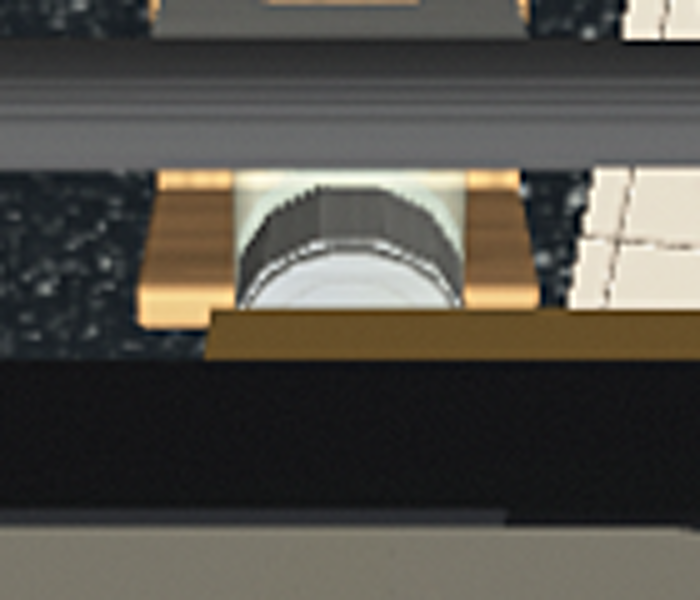

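Call:
{"fn": "move_arm", "kwargs": {
  "rows": "0 0 0 -0.045 0.001 0 0.0876;0 0 0 -0.045 0.001 0.005 0.0876;0 0 0 -0.046 0.001 0.005 0.0876;0 0 0 -0.046 0 0.005 0.0876;0 0 0 0 0 0 0.0876;0 0 0 0 0 0 0.0876"
}}

```text
t: 9.38
eef_pos: [0.4461, 0.1275, 0.254]
ee_rot: [3.14, -0.001, -1.447]
force: [-0.5, -0.3, -0.1]
width: 0.0877
gripper_force: 0.0
```

```bash
python3 - <<'E'
from h import *
st=arm.get_state();print(st['eef_pos'],np.degrees(st['ee_rot']))
a,d=arm.grab_frame("wrist")
np.savez("f4.npz",a=a,d=d,p=st['eef_pos'],r=st['ee_rot'])
P=cloud("wrist",st,d);z=P[...,2];ok=(abs(P[...,0]-.455)<.08)&(P[...,1]>-.1)&(P[...,1]<.2)
def rep(n,m):
    Q=P[m];print(n,m.sum(),np.median(Q[:,2]).round(4),cv2.minAreaRect(Q[:,:2].astype(np.float32)*1000))
rep('handle',ok&(z>.088)&(z<.1)&(P[...,1]<.05))
rep('bar',ok&(z>.055)&(z<.0625)&(P[...,1]<.11)&(P[...,1]>.06))
rep('fence',ok&(z>.055)&(z<.063)&(P[...,1]>.14))
m=ok&(z>.119)&(z<.126);rep('cap',m)
c=max(cv2.findContours(m.astype(np.uint8),0,1)[0],key=cv2.contourArea)
q=onplane("wrist",st,c.reshape(-1,2),.122)[:,:2]*1000
o,r=cv2.minEnclosingCircle(q.astype(np.float32));print(o,r,q.mean(0))
H=cv2.convexHull(q.astype(np.float32))[:,0]
for t in range(0,30,2):
    w=[np.ptp(H@[np.cos(x),np.sin(x)]) for x in np.radians(np.arange(t,180,30))];print(t,np.mean(w).round(2),end='; ')
(ex,ey),_=cv2.minEnclosingCircle(c);x0,y0=int(ex)-65,int(ey)-80
cv2.imwrite("pics/w4c.png",cv2.resize(a[y0:y0+130,x0:x0+130],None,fx=4.5,fy=4.5,interpolation=2));print(x0,y0)
E
```

```text
[0.44607033 0.12748929 0.25395926] [ 1.79932692e+02 -3.98863490e-02 -8.29010531e+01]
handle 349 0.0947 ((460.9640197753906, 26.73258399963379), (13.277429580688477, 23.55742645263672), 6.54585075378418)
bar 991 0.0591 ((452.9311828613281, 90.86297607421875), (109.12002563476562, 13.854574203491211), 6.604106903076172)
fence 628 0.0599 ((443.640380859375, 167.4764404296875), (118.96268463134766, 16.573699951171875), 6.565094470977783)
cap 2391 0.1225 ((446.1439514160156, 126.8146743774414), (57.04943084716797, 56.572784423828125), 34.61137771606445)
(446.1244812011719, 126.34573364257812) 29.118375778198242 [446.64792111 125.20211899]
0 57.21; 2 57.07; 4 56.88; 6 56.8; 8 56.87; 10 57.05; 12 57.21; 14 57.33; 16 57.39; 18 57.39; 20 57.38; 22 57.37; 24 57.4; 26 57.36; 28 57.31; 210 120
```

View pics/w4c.png

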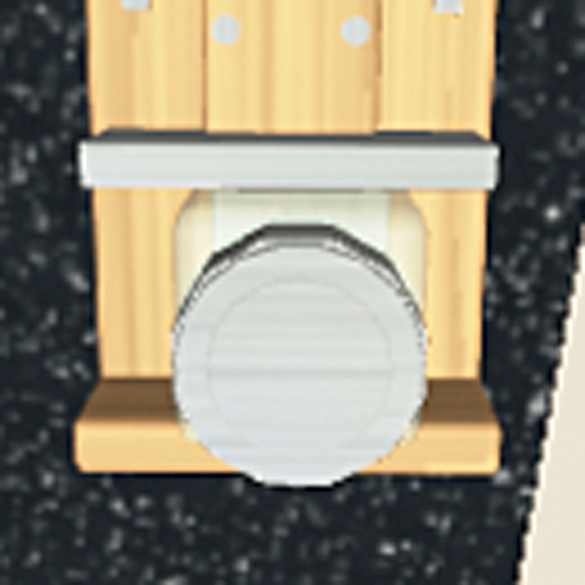

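Cap is centred near (0.446,0.127) with its flats aligned to the tool; bar is flush (63 mm gap). Descending onto the cap.

Call:
{"fn": "move_arm", "kwargs": {
  "rows": "0 0 0 0.0005 0 0.03 0.0876;0 0 0 0 0 0.035 0.0876;0 0 0 0 0 0.035 0.0876;0 0 0 0 0 0.03 0.0876;0 0 0 0 0 0.015 0.0876;0 0 0 0 0 0.006 0.0876;0 0 0 0 0 0 0.07;0 0 0 0 0 0 0.065"
}}

```text
t: 10.42
eef_pos: [0.4472, 0.1266, 0.1043]
ee_rot: [-3.14, 0.001, -1.449]
force: [-1.2, -0.4, -0.7]
width: 0.0733
gripper_force: 0.0
```

Call:
{"fn": "move_arm", "kwargs": {
  "rows": "0 0 0 0 0 0 0.062;0 0 0 0 0 0 0.062;0 0 0 0 0 0 0.05;0 0 0 0 0 0 0.05;0 0 0 0 0 0 0.05",
  "squeeze": 25
}}

```text
t: 11.05
eef_pos: [0.4468, 0.1266, 0.1038]
ee_rot: [-3.141, 0.0, -1.449]
force: [-2.0, 0.1, 4.1]
width: 0.0578
gripper_force: 25.0
```

Call:
{"fn": "move_arm", "kwargs": {
  "rows": "0 0 0 0 0 0 0.05;0 0 0 0 0 0 0.05;0 0 -3 0 0 0 0.05;0 0 -4 0 0 0 0.05;0 0 -4 0 0 0 0.05;0 0 -4 0 0 0 0.05;0 0 0 0 0 0 0.05",
  "squeeze": 40
}}

```text
t: 11.92
eef_pos: [0.4472, 0.1267, 0.1038]
ee_rot: [-3.141, -0.0, -1.188]
force: [1.7, 0.1, 3.1]
width: 0.0576
gripper_force: 40.0
```

```bash
python3 - <<'E'
from h import *
st=arm.get_state();print(np.degrees(st['ee_rot']),st['force'],st['moment'])
E
```

```text
[-1.79945864e+02 -4.47004170e-04 -6.80414802e+01] [1.73469157 0.09531114 3.06746512] [-0.01599614 -0.29961536 -0.08586017]
```

Call:
{"fn": "move_arm", "kwargs": {
  "rows": "0 0 -4 0 0 0 0.05;0 0 -5 0 0 0 0.05;0 0 -5 0 0 0 0.05;0 0 -5 0 0 0 0.05;0 0 -5 0 0 0 0.05;0 0 -5 0 0 0 0.05;0 0 0 0 0 0 0.05"
}}

```text
t: 12.8
eef_pos: [0.4471, 0.1265, 0.1037]
ee_rot: [-3.141, -0.0, -0.683]
force: [1.1, -1.6, 3.1]
width: 0.0579
gripper_force: 40.0
```

```bash
python3 - <<'E'
from h import *
st=arm.get_state();print(np.degrees(st['ee_rot']),st['force'],st['moment'])
a,d=arm.grab_frame("wrist");b,_=arm.grab_frame("scene")
np.savez("f5.npz",a=a,d=d,b=b)
P=cloud("wrist",st,d);z=P[...,2];ok=(abs(P[...,0]-.455)<.09)&(P[...,1]>-.1)&(P[...,1]<.2)
for n,m in(('bar',ok&(z>.055)&(z<.0605)&(P[...,1]<.11)&(P[...,1]>.06)),('handle',ok&(z>.088)&(z<.1)&(P[...,1]<.05))):
    if m.sum()>5: print(n,m.sum(),cv2.minAreaRect(P[m][:,:2].astype(np.float32)*1000))
cv2.imwrite("pics/w5c.png",np.hstack([cv2.resize(a,(480,360)),cv2.resize(b[200:290,270:350],(320,360),interpolation=2)]))
E
```

```text
[-1.79973710e+02 -2.39027450e-02 -3.91238357e+01] [ 1.09080225 -1.63479247  3.11449092] [-0.32476579 -0.3137585  -0.06307671]
bar 2680 ((452.8714294433594, 94.7568359375), (109.77129364013672, 22.60600471496582), 6.9818501472473145)
handle 1277 ((461.1143493652344, 26.30069923400879), (14.327072143554688, 24.0192813873291), 7.156386375427246)
```

View pics/w5c.png

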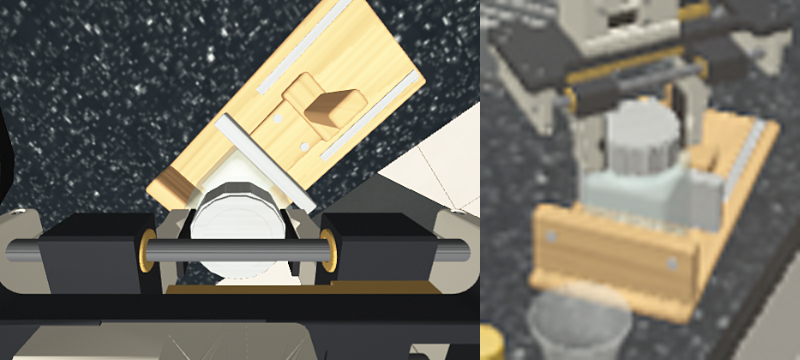

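The jar looks square, and the handle and bar haven't moved (handle y 26.3 mm). The cap has turned with the fingers: still 57.8 mm on the flats after 44°.

Call:
{"fn": "move_arm", "kwargs": {
  "rows": "0 0 -5 0 0 0 0.05;0 0 -6 0 0 0 0.05;0 0 -6 0 0 0 0.05;0 0 -6 0 0 0 0.05;0 0 -5 0 0 0 0.05;0 0 -4 0 0 0 0.05;0 0 0 0 0 0 0.05;0 0 0 0 0 0 0.05"
}}

```text
t: 13.9
eef_pos: [0.447, 0.1264, 0.1037]
ee_rot: [3.141, -0.0, -0.125]
force: [3.1, -2.7, 5.5]
width: 0.0579
gripper_force: 40.0
```

```bash
python3 - <<'E'
from h import *
st=arm.get_state();print(np.degrees(st['ee_rot']),st['force'],st['moment'])
a,d=arm.grab_frame("wrist")
P=cloud("wrist",st,d);z=P[...,2];ok=(abs(P[...,0]-.455)<.09)&(P[...,1]>-.1)&(P[...,1]<.2)
for n,m in(('bar',ok&(z>.055)&(z<.0605)&(P[...,1]<.11)&(P[...,1]>.06)),('handle',ok&(z>.088)&(z<.1)&(P[...,1]<.05))):
    if m.sum()>5: print(n,m.sum(),cv2.minAreaRect(P[m][:,:2].astype(np.float32)*1000))
E
```

```text
[ 1.79992798e+02 -2.61315583e-02 -7.14582408e+00] [ 3.05204379 -2.72539715  5.54803317] [-1.21319951 -0.89187778 -0.07265114]
bar 1695 ((469.53033447265625, 96.96311950683594), (76.43388366699219, 23.160612106323242), 6.692497253417969)
handle 1085 ((461.4887390136719, 26.498001098632812), (14.096141815185547, 24.355064392089844), 8.19481086730957)
```

Call:
{"fn": "move_arm", "kwargs": {
  "rows": "0 0 0 0 0 -0.001 0.05;0 0 0 0 0 -0.002 0.05;0 0 0 0 0 -0.002 0.05;0 0 0 0 0 0 0.05"
}}

```text
t: 14.45
eef_pos: [0.4468, 0.1267, 0.1088]
ee_rot: [-3.141, -0.0, -0.122]
force: [-0.1, 0.0, -0.3]
width: 0.0573
gripper_force: 40.0
```

Free. Continuing the lift.

Call:
{"fn": "move_arm", "kwargs": {
  "rows": "0 0 0 0 0 -0.006 0.05;0 0 0 0 0 -0.008 0.05;0 0 0 0 0 -0.008 0.05;0 0 0 0 0 -0.008 0.05;0 0 0 0 0 -0.008 0.05;0 0 0 0 0 -0.007 0.05;0 0 0 0 0 -0.002 0.05;0 0 0 0 0 0 0.05"
}}

```text
t: 15.45
eef_pos: [0.4467, 0.1265, 0.1556]
ee_rot: [-3.141, 0.0, -0.122]
force: [-0.0, -0.4, -0.7]
width: 0.0579
gripper_force: 40.0
```

Call:
{"fn": "move_arm", "kwargs": {
  "rows": "0 0 0 0 0 0 0.05;0 0 0 0 0 0 0.05"
}}

```text
t: 15.7
eef_pos: [0.4466, 0.1264, 0.1553]
ee_rot: [3.141, 0.0, -0.123]
force: [-0.3, 0.5, -0.3]
width: 0.058
gripper_force: 40.0
```

```bash
python3 - <<'E'
from h import *
st=arm.get_state();print(st['eef_pos'],st['force'])
a,d=arm.grab_frame("wrist");b,_=arm.grab_frame("scene")
P=cloud("wrist",st,d);z=P[...,2];ok=(abs(P[...,0]-.455)<.09)&(P[...,1]>-.1)&(P[...,1]<.2)
for n,m in(('handle',ok&(z>.088)&(z<.1)&(P[...,1]<.05)),('cap',ok&(z>.165)&(z<.18)&(P[...,1]>.09))):
    if m.sum()>5: print(n,m.sum(),cv2.minAreaRect(P[m][:,:2].astype(np.float32)*1000),np.median(P[m][:,2]))
cv2.imwrite("pics/w6c.png",np.hstack([cv2.resize(a,(480,360)),cv2.resize(b[190:290,270:350],(320,400),interpolation=2)[:360]]))
E
```

```text
[0.44659889 0.1264197  0.15529144] [-0.31316983  0.51590059 -0.3463465 ]
handle 632 ((461.1741943359375, 26.542232513427734), (14.320878028869629, 23.65521240234375), 6.376244068145752) 0.09460219135548366
cap 7212 ((451.78912353515625, 127.58731079101562), (66.96110534667969, 61.865535736083984), 34.92501449584961) 0.17378684418249968
```

View pics/w6c.png

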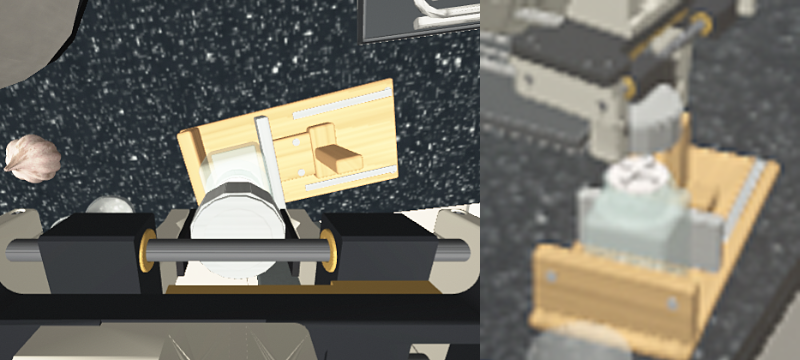

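The scene view shows the cap held above the open jar, with the seal visible at crop (638,175). The cap's top is at 174 mm, so its rim is about 30 mm above the mouth. The jar is still square in the clamp.

```bash
python3 -c "
from station import arm
print(arm.job_done())"
```

```text
the job is handed in; nothing more can be done
None
```

I handed the job in at about 16 s of robot time: the jar is clamped square, the cap was turned about 76° anticlockwise and is held level about 30 mm above the mouth; the judge's verdict was not shown.

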